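Pack a specimen tube in a bayonet-locked transport canister

ROBOT

A 7-joint arm with a two-finger parallel gripper is mounted at the origin on a cart in front of the work surface, level with it; the furniture and walls round the work are solid. World frame = base frame: x ahead of the robot, y to its left, z up, the work surface at z = 0. Lengths are in m, angles in rad, forces in N, time in s.
With the tool pointing down it reaches from about 0.4 to 0.85 m from the base axis. Payload 6.9 kg.
Tool frame: the origin (TCP) lies midway between the tips of the shut fingers; the grasp point (between the pads) lies 19 mm behind it; z points along the fingers, y is the line along which they close (so a half turn about z gives the same grasp; the last joint's range is limited). The gripper opens to 85 mm and grips with 20 to 120 N. Pads are 22 mm wide; open, the fingers measure 114 mm over their backs; the gripper's body (76 mm by 85 mm) begins 54 mm behind the grasp point. The pads swing forward as they close: fully open they stand 13 mm farther back than shut.
Start: joints at [-1.131, 0.507, -0.238, 1.5, 0.126, 1.149, -0.155], TCP at [0.205, 0.59, 0.231] pointing down, gripper open.
Joint ranges: [-3.08, 3.08], [-0.24, 2.05], [-1.43, 1.35], [0, 2.5], [-1.52, 4.66], [0.17, 1.96], [-2.89, 2.89]. Speed limits (rad/s): [2.39, 2.39, 3.14, 3.14, 3.14, 3.14, 3.14].

INTERFACE

Orientations are given as a unit quaternion [x, y, z, w].
In Python, from station import robot gives the robot as it stands. The module is installed in compiled form; this text tells all that it offers.
- The arm moves only by the shell command python3 -m jog 'ROWS' [FORCE]. ROWS is JSON, one flat list of numbers, 7 for each row, row after row: the shift along the tool's x, y, z in cm, then the turn, a rotation vector about the tool's x, y, z in rad, then the closure in counts, from 0 (fully open) to 255 (shut). In form: [tx, ty, tz, rx, ry, rz, jaw, tx, ty, tz, rx, ry, rz, jaw, ...]. A call has 1 to 20 rows; each row shifts and turns the commanded pose from where the row before left it, along the tool's axes as they then stand; what a row does not reach is not made up. A row lasts 1/8 s, in which the tool goes at most 62.5 mm and 10.7 degrees, less where a joint would pass 70% of its speed; a pose out of reach is approached as far as the arm can. A call with a gripper value outside its range is refused whole. The fingers move at their own pace and stop on an object; FORCE is the grip in N (left out, the last holds). Time passes only in rows, so rows that do not move let the fingers close. It gives the time, the measured TCP pose, the force, the opening and the grip force at its end, in the units of the state.
- robot.sense(): the state, without advancing time (a new reading comes with each control period).
- robot.capture(name): name is "scene" or "top" or "wrist"; returns the picture (420x560x3 uint8, red, green, blue); there is no depth.
- robot.get_calibration(name): a dict with "fovy" (degrees; the focal length in pixels is half the picture's height over the tangent of half this angle, whatever the lens; pixels are square), "cx", "cy" (the principal point, pixels), "world_from_camera" (4x4, takes a point from camera to world coordinates); the wrist camera has in their place "T_tool_cam" (4x4, takes a point from camera to tool coordinates, whose origin is the TCP and whose axes are the flange's). Camera axes: x right, y down, z forward; pixel columns grow to the right and rows downward; lengths in m; the calibration is good to about 2 mm. A picture is of the moment at which its call begins: read the wrist's pose just before it. get_calibration takes no time and is no camera call.
- robot.hand_in(): hands the job in; it is judged then, once.
Trained networks look in the newest picture that a camera, given by its name, has taken for a name from the list of things; names that differ only in an ending like _2 or _b are one class to them, and where a whole thing is asked for, a point or a joint stands for the part that bears it (a point fixed in the world has none). Each returns a list of dicts, best first, with "score" (0 to 1); they miss things now and then, are a little off and sometimes report something else, mostly with a low value. They report only what shows in the picture. A call takes as long as a camera call. They do not tell look-alikes from the thing itself.
- robot.spot_in(target, camera): "at" ([column, row] in pixels, amid what is visible of it).
The state is a dict: "clock": time; "joints": joint angles; "qd": joint speeds; "joint_efforts": joint torques, N m; "eef_pos": TCP position; "tcp_rot": TCP orientation; "force": force on the tool from outside, world axes, zero at the start; "torque": the same for the moment, N m; "width": opening from 0.0 (shut) to 1.0 (fully open); "finger_force": force on a finger pad.
Only numpy, scipy, OpenCV 4.12 (cv2) and the standard library are available. Lean on these libraries where they do the work, as an engineer would, in place of code of your own. Each camera call takes 0.05 s, during which the arm holds its last target. There are 200 camera calls.

TASK

This sample is going to the confirmation laboratory: stand the capped specimen tube from the clear tray upright in the well in the middle of the transport canister, then put the yellow lid on, find the slots with its lugs, push it gently down against the sprung blue seal and twist it clockwise until it locks and stays down by itself. Never force it (60 N between lid and canister is too much), and leave the label roll, dropper bottle, tip box and test cassette where they are.

Things in the scene. Friction and masses are not known exactly. Their poses are not given: they have to be found in the camera images.
- mouth (a point): Centre of the canister's mouth, level with its white collar's top (85 mm above the bench); z up, x and y of the fixed stand (foot 118 x 104 mm) that clamps it. Collar bore 42 mm, chamfered. The round canister (74 mm) is turned in its clamp by an angle NOT measured: one of its 4 slots lies within 0.38 rad either side of this +x, the rest at quarter turns; blue rim pips mark them.
- lock_track (a point): On the canister's axis, level with the floor that stops the lugs, 10 mm below the collar top. The slots are gaps in the collar's inner lip, 30 degrees wide, 54 mm across. Clockwise (from above) of each slot, under the lip: a tooth (14 degrees wide, down to 4.5 mm), the locking notch (30 degrees wide, roof at 2.5 mm, centred 44 degrees from the slot), then an end wall.
- seal_top (a point): On the canister's axis, level with the top of the blue sealing ring (59 to 68 mm across, around the collar) when free: 6.8 mm above the collar top. The ring is sprung upward, 2 N per mm: 12 N with the lid pushed to the stop, 5 N when locked. The clamp keeps the canister from turning up to 2 N m.
- well (a point): Mouth of the tube's well in the grey funnel in the middle of the canister, on its axis, 18 mm below the collar top. The well is 21 mm across at this mouth, narrows to 12.6 mm within 9 mm, and its floor is 36 mm below the collar top. A tube standing home has its top 15 mm above the collar top and its middle 10.5 mm below it.
- tube_mid (a point): Middle, half-way up, of the loose extraction tube: 51 mm tall, body 10 mm across, closed snap cap 13 mm across on the top 6 mm, its tab 22 mm overall along x; z up; about 12 g. It stands in a well of a clear tray (loose, light, 21 mm high): lift it straight up, held by its top 12 mm so that the fingers clear the collar later.
- lid_mid (a point): Half-way up on the axis of the loose yellow lid (55 mm tall, 60 g), which stands on its spigot; z up. Height of this point over the collar top: 22.5 mm with the lugs resting on the collar, 18.3 mm with the lugs in the slots on the free seal, 12.5 mm pushed to the stop, 16 mm locked (let go in the notch, the seal lifts it 3.5 mm). Brim 69 mm across, underside 15.8 mm above the lid's bottom.
- lid_bar (a point): Middle of the lid's grip bar, 46 mm above the lid's bottom: bar 44 mm long along x, 12 mm wide along y, from 37 to 55 mm above the bottom, on a domed cap 41 mm across.
- lid_lugs (a point): On the lid's axis, level with its four lugs, 7 mm above its bottom: lugs 4 mm high, 18 degrees wide, 51 mm across over them, pointing to the lid's +x, +y, -x and -y (black ticks on the brim above). Spigot 40 mm across with a bevelled nose, hollow (31 mm across, 33 mm deep) to take the tube's top.
- label_roll: Roll of white labels lying flat, 61 mm across, 25 mm high, loose; origin in the middle of its underside. Not to be moved.
- buffer_bottle: White dropper bottle with a blue cap, standing, 27 mm across, 82 mm tall, loose; origin in the middle of its underside. Not to be moved.
- tip_box: Clear clamshell box of dropper tips, closed, 100 x 106 x 51 mm, loose; origin in the middle of its underside. Not to be moved.
- cassette: White test cassette lying flat, 66 x 18 x 5 mm, loose; origin in the middle of its underside. Not to be moved.
Things that resemble listed ones, but are neither listed nor needed, are in the scene too. Of the things like the part that bears lid_mid, leave any that is pink or purple; of the rest the smaller one is meant.

How it is judged:
On the way:
1. the specimen tube stands in the canister's well, let go (horizontal distance between tube_mid and mouth below 0.008 m and z of tube_mid in the frame of mouth between -0.014 and -0.007 m and angle between tube_mid's own z axis and vertical below 0.2 rad and contact force between the fingers and tube below 0.05 N), for 0.2 s.
At the end, for the whole second after the job is handed in: Tube upright in the well (centre within 8 mm of the axis, 7 to 14 mm below the collar top, tilt under 0.2 rad). Lid locked, held by its notches alone: centre point 15.0 to 17.1 mm above the collar top, within 3 mm of the axis, level within 0.06 rad, at rest (horizontal distance between tube_mid and mouth below 0.008 m and z of tube_mid in the frame of mouth between -0.014 and -0.007 m and angle between tube_mid's own z axis and vertical below 0.2 rad and horizontal distance between lid_mid and mouth below 0.003 m and z of lid_mid in the frame of mouth between 0.015 and 0.0171 m and angle between lid_mid's own z axis and vertical below 0.06 rad and linear speed of lid below 0.02 m/s); the robot touches nothing.
It fails at once if the lid is forced on the canister with more than 60 N in all (contact force between lid and stand above 60 N).
It fails at once if the label roll is moved more than 25 mm (distance of label_roll from where it was at the start of the episode above 0.025 m).
It fails at once if the buffer bottle is moved more than 25 mm (distance of buffer_bottle from where it was at the start of the episode above 0.025 m).
It fails at once if the tip box is moved more than 25 mm (distance of tip_box from where it was at the start of the episode above 0.025 m).
It fails at once if the cassette is moved more than 25 mm (distance of cassette from where it was at the start of the episode above 0.025 m).
It also fails if it takes over 72 s, if anything falls off the work surface, if the arm or the gripper's body presses on something with over 40 N, if the wrist force passes 120 N, or if a joint passes its speed limit or range.

## Working session

There is one attempt and no reset: what is moved stays moved. The work goes in short steps, Python scripts to look and compute and a shell command to move; the robot and the scene stay as the last step left them, time stands still between calls to the robot, and variables do not carry over. Pictures are saved under pics/ and viewed, at most 10 in all, crops included, and the job is handed in when it is done.

```bash
mkdir -p pics; cat > h.py <<'E'
import numpy as np, cv2
from station import robot
from scipy.spatial.transform import Rotation as R
def cal(n):
    c=robot.get_calibration(n); f=210/np.tan(np.radians(c["fovy"])/2)
    if n=="wrist":
        s=robot.sense(); T=np.eye(4); T[:3,:3]=R.from_quat(s["tcp_rot"]).as_matrix(); T[:3,3]=s["eef_pos"]
        W=T@np.array(c["T_tool_cam"])
    else: W=np.array(c["world_from_camera"])
    return f,c["cx"],c["cy"],W
def ray(n,uv,z,C=None):
    f,cx,cy,W=C or cal(n); d=W[:3,:3]@np.array([(uv[0]-cx)/f,(uv[1]-cy)/f,1]); o=W[:3,3]
    return o+d*(z-o[2])/d[2]
def proj(n,p,C=None):
    f,cx,cy,W=C or cal(n); q=W[:3,:3].T@(np.array(p)-W[:3,3]); return np.array([cx+f*q[0]/q[2],cy+f*q[1]/q[2]])
def snap(n,name):
    C=cal(n); im=robot.capture(n); cv2.imwrite(f"pics/{name}.png",im[:,:,::-1]); return C,im
E
python3 - <<'E'
from h import *
s=robot.sense(); print(s)
for n in("scene","top"):
    C,im=snap(n,n); print(n,C[0],C[1],C[2],C[3].round(3).tolist())
    for t,z in(("mouth",.085),("lid_mid",.0275),("tube_mid",.03),("label_roll",.0125),("buffer_bottle",.04),("tip_box",.025),("cassette",.0025)):
        for d in robot.spot_in(t,n)[:4]: print(t,np.round(d["at"]),round(d["score"],2),ray(n,d["at"],z,C).round(3))
c=np.hstack([cv2.imread("pics/scene.png"),cv2.imread("pics/top.png")]); 
E
```

```text
{'clock': 0.0, 'joints': array([-1.13149457,  0.50833371, -0.23752392,  1.5011484 ,  0.12568035,
        1.14892261, -0.15478689]), 'qd': array([ 1.20334551e-03,  1.94034312e-04, -1.71546649e-03,  1.13853919e-03,
        5.89755379e-06,  8.69325632e-04, -1.95972625e-03]), 'joint_efforts': array([-1.24508413e-03, -6.20587277e+01, -2.18679093e+00, -2.49667633e+01,
        1.28193517e-02,  1.17663768e-02, -1.87095856e-05]), 'eef_pos': array([0.20467253, 0.58998651, 0.23042684]), 'tcp_rot': array([ 1.66115493e-01,  9.86105882e-01, -9.01465350e-04, -1.40745360e-04]), 'force': array([0.20433123, 0.3915408 , 0.00157047]), 'torque': array([ 0.02778623,  0.03246131, -0.03792558]), 'finger_force': 0.0, 'width': 1.0010160554410468}
scene 472.06503718018917 273.4439426993833 208.17464503570375 [[-0.902, -0.279, 0.329, 0.24], [-0.431, 0.581, -0.69, 0.661], [0.001, -0.764, -0.645, 0.774], [0.0, 0.0, 0.0, 1.0]]
mouth [277. 256.] 0.65 [0.52  0.057 0.085]
mouth [226. 357.] 0.28 [0.498 0.301 0.085]
lid_mid [354. 160.] 0.97 [ 0.51  -0.423  0.027]
lid_mid [285. 210.] 0.86 [ 0.592 -0.145  0.027]
lid_mid 
[... 431 characters left out ...]
ssette [342. 200.] 0.54 [ 0.488 -0.272  0.002]
top 417.9844481974511 280.49848929521977 212.3331788963121 [[-0.024, -0.994, 0.105, 0.47], [-1.0, 0.024, -0.005, -0.058], [0.002, -0.105, -0.994, 1.237], [0.0, 0.0, 0.0, 1.0]]
mouth [257. 233.] 0.25 [0.537 0.001 0.085]
lid_mid [355. 212.] 0.94 [ 0.594 -0.282  0.028]
lid_mid [310. 214.] 0.94 [ 0.59  -0.151  0.028]
lid_mid [396. 239.] 0.64 [ 0.513 -0.398  0.028]
lid_mid [351. 173.] 0.6 [ 0.709 -0.273  0.028]
label_roll [348. 251.] 0.55 [ 0.482 -0.259  0.012]
buffer_bottle [230. 192.] 0.55 [0.659 0.081 0.04 ]
tip_box [284. 162.] 0.86 [ 0.746 -0.08   0.025]
tip_box [259. 233.] 0.24 [ 0.539 -0.     0.025]
cassette [197. 278.] 0.62 [0.415 0.184 0.002]
```

View pics/scene.png

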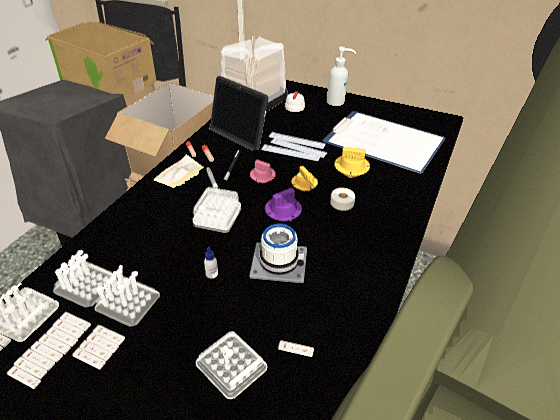

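View pics/top.png

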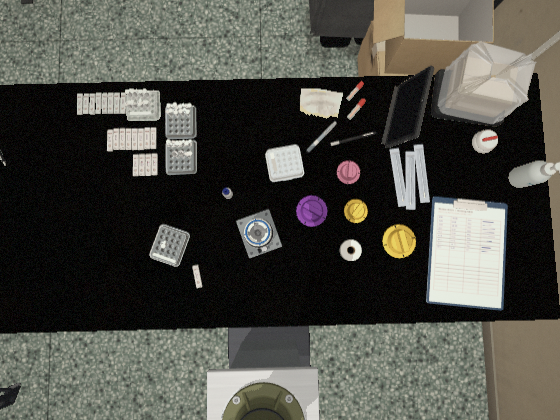

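The scene view shows four lids: purple (285,205), pink (262,172), a small yellow-orange one (304,180) and a big yellow one (352,160). The small yellow one, at (356,211) in top, is meant: it isn't pink or purple, and its brim of about 24 px is about 69 mm. The near clear tray is at scene (231,362), the canister at (279,245). I'll confirm in one enlarged crop.

```bash
python3 - <<'E'
from h import *
s=cv2.imread("pics/scene.png"); t=cv2.imread("pics/top.png")
r=lambda i,x,y,w,h:cv2.resize(i[y:y+h,x:x+w],(400,300),interpolation=cv2.INTER_CUBIC)
cv2.imwrite("pics/crop1.png",np.vstack([np.hstack([r(s,190,325,88,66),r(s,260,140,120,90)]),np.hstack([r(t,138,212,64,48),r(t,224,200,68,51)])]))
print(robot.get_calibration("wrist"))
for v in [(155,232),(170,245)]: print(ray("top",v,.05))
E
```

```text
{'fovy': 62.71591397196044, 'cx': 273.060901762487, 'cy': 209.78001227578423, 'T_tool_cam': array([[-5.98557151e-04, -9.52750717e-01, -3.03752717e-01,
         7.62307545e-02],
       [ 9.99999804e-01, -5.14587590e-04, -3.56485170e-04,
        -4.91550271e-04],
       [ 1.83334123e-04, -3.03752870e-01,  9.52750838e-01,
        -1.42773775e-01],
       [ 0.00000000e+00,  0.00000000e+00,  0.00000000e+00,
         1.00000000e+00]])}
[0.54799416 0.29343483 0.05      ]
[0.51012518 0.25075928 0.05      ]
```

View pics/crop1.png

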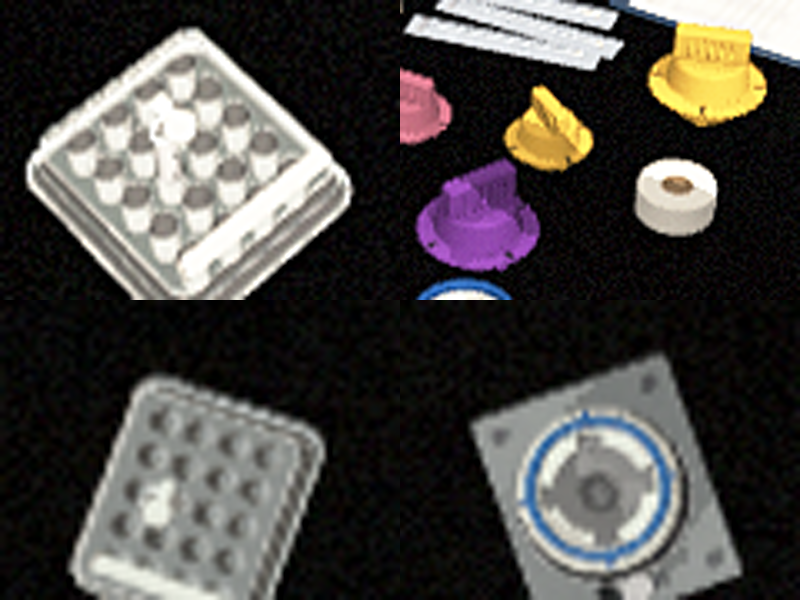

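The upper-right crop confirms the small yellow lid, and the capped tube stands in the near tray at about top (163,244). I'll move over the tray with the wrist camera.

```bash
cat >> h.py <<'E'
def delta(p,yaw=None):
    "tool shift in cm (+ turn about tool z) to bring TCP to p; tool straight down; yaw = world angle of tool y"
    s=robot.sense(); M=R.from_quat(s["tcp_rot"]).as_matrix(); print("shift cm",(M.T@(np.array(p)-s["eef_pos"])*100).round(2),"tooly yaw",round(np.arctan2(M[1,1],M[0,1]),4),"tilt xy",(M.T@[0,0,-1]).round(4))
E
python3 -m jog '[-4.4,-2.3,0.7,0,0,0,0,-4.4,-2.3,0.7,0,0,0,0,-4.4,-2.3,0.7,0,0,0,0,-4.4,-2.3,0.7,0,0,0,0,-4.4,-2.3,0.7,0,0,0,0,-4.4,-2.3,0.7,0,0,0,0,-4.4,-2.3,0.7,0,0,0,0,-4.4,-2.3,0.7,0,0,0,0,-4.4,-2.3,0.7,0,0,0,0,0,0,0,0,0,0,0,0,0,0,0,0,0,0]'
python3 - <<'E'
from h import *
C,im=snap("wrist","w1")
for d in robot.spot_in("tube_mid","wrist")[:4]: print(np.round(d["at"]),round(d["score"],2),ray("wrist",d["at"],.03,C).round(4))
delta([.51,.265,.17])
E
```

```text
clock: 2.17
eef_pos: [0.5108, 0.2656, 0.1683]
tcp_rot: [0.166, 0.986, 0.0, -0.0]
force: [-0.7, 0.4, 0.3]
width: 1.001
finger_force: 0.0
[283. 202.] 0.66 [0.5195 0.271  0.03  ]
shift cm [-0.03 -0.16 -0.15] tooly yaw 1.2391 tilt xy [-5.e-04 -7.e-04  1.e+00]
```

View pics/w1.png

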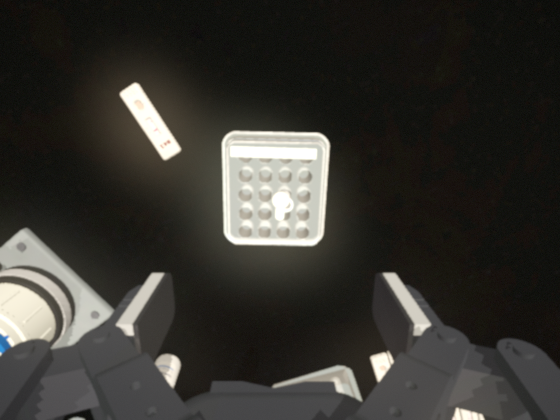

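The wrist view shows the tray centred at (275,190), the tube at about (283,203), the cassette at (150,120) and the canister lower left. I'll enlarge around the tube.

```bash
python3 - <<'E'
from h import *
t=cv2.imread("pics/w1.png")[160:250,215:335]; t=np.clip(t.astype(float)*.8,0,255).astype(np.uint8)
t=cv2.resize(cv2.convertScaleAbs(t),(800,600),interpolation=cv2.INTER_CUBIC); cv2.imwrite("pics/c2.png",t)
g=cv2.imread("pics/w1.png",0); 
for y in range(184,226,2): print(y,' '.join('%3d'%v for v in g[y,268:300]))
E
```

```text
184 213 208 206 205 204 205 204 205 204 205 205 206 208 213 218 222 224 221 215 209 206 206 205 204 204 204 204 204 204 204 204 206
186 236 225 214 208 205 205 204 205 204 205 206 210 217 228 237 243 245 243 237 226 214 207 204 204 204 204 204 204 204 206 210 218
188 250 244 234 222 211 206 204 205 205 208 216 226 236 242 243 242 242 246 249 246 236 224 212 206 205 204 204 205 208 217 231 243
190 217 223 227 224 216 208 205 205 206 211 223 229 224 216 213 215 218 221 221 221 218 219 219 210 205 204 204 206 213 228 242 248
192 202 192 185 199 209 205 205 212 225 243 253 254 254 254 254 253 251 247 246 240 220 192 186 199 203 204 204 205 213 222 226 222
194 182 169 164 183 203 216 237 253 255 255 255 255 255 255 255 255 255 255 254 253 247 221 190 192 202 204 204 204 204 200 194 198
196 166 159 161 186 220 251 255 255 255 255 255 255 255 255 255 255 255 255 255 255 254 236 207 200 203 204 204 203 198 186 178 181
198 165 161 171 206 247 255 255 255 255 255 255 255 255 255 255 255 255 255 255 255 255 254 242 217 206 204 205 203 200 190 180 176
200 180 193 204 224 253 255 255 255 255 255 
[... 971 characters left out ...]
 184 200 204 205 205 205 198 185 179 181
216 160 158 167 187 201 205 221 253 255 255 255 255 255 255 255 254 221 178 163 156 154 166 188 202 204 204 204 207 213 207 189 180
218 176 190 201 205 205 205 211 235 254 255 255 255 255 255 255 245 198 171 164 164 174 190 201 204 204 204 204 206 214 218 207 187
220 219 214 209 205 204 205 205 207 213 225 241 251 253 249 242 233 222 213 209 208 208 208 206 204 204 204 204 204 208 216 219 213
222 244 230 215 207 205 204 205 205 205 209 219 234 246 252 253 253 253 249 239 226 214 206 204 204 204 204 204 206 213 225 238 246
224 253 245 229 215 206 204 204 205 208 218 234 246 251 253 253 253 253 253 252 241 226 213 206 204 204 204 207 216 231 242 248 251
```

View pics/c2.png

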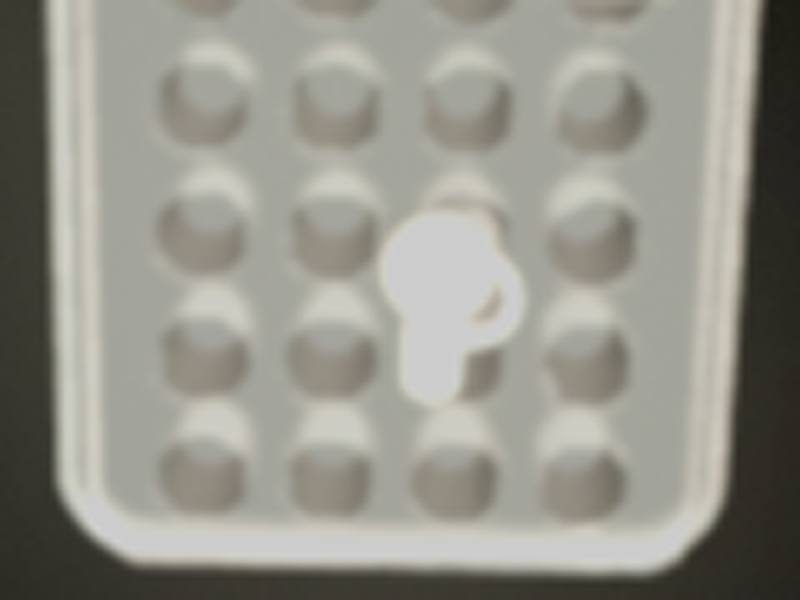

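```bash
python3 - <<'E'
from h import *
def tri(obs):
    A=np.zeros((3,3));b=np.zeros(3)
    for n,uv in obs:
        a=ray(n,uv,0);c=ray(n,uv,.1);d=(c-a)/np.linalg.norm(c-a);P=np.eye(3)-np.outer(d,d);A+=P;b+=P@a
    x=np.linalg.solve(A,b); print(x.round(4),[ (proj(n,x)-uv).round(1) for n,uv in obs])
W=("wrist",(281,200.5));S=("scene",(228.5,352.5));T=("top",(163.1,244))
tri([W,S]);tri([W,T]);tri([W,S,T])
for z in(.021,.05,.055): print(z,[ray(*o,z).round(4) for o in (W,S,T)])
print("hole3",ray("wrist",(284.7,194.5),.021), "hole4",ray("wrist",(284,212.5),.021))
E
```

```text
[0.5122 0.2722 0.0482] [array([0.1, 0.2]), array([0.1, 0. ])]
[0.5135 0.2719 0.0436] [array([0.2, 0.2]), array([0. , 0.1])]
[0.5131 0.2715 0.0461] [array([-0.4,  0.8]), array([-0.1,  0.2]), array([-0.1,  0.2])]
0.021 [array([0.5196, 0.2702, 0.021 ]), array([0.5227, 0.2576, 0.021 ]), array([0.5145, 0.2783, 0.021 ])]
0.05 [array([0.5115, 0.2723, 0.05  ]), array([0.5118, 0.2732, 0.05  ]), array([0.5134, 0.2703, 0.05  ])]
0.055 [array([0.5101, 0.2726, 0.055 ]), array([0.5099, 0.2759, 0.055 ]), array([0.5132, 0.2689, 0.055 ])]
hole3 [0.51554485 0.27500336 0.021     ] hole4 [0.53100466 0.26919024 0.021     ]
```

```bash
python3 -m jog '[0,0.4,3.2,0,0,0,0,0,0.3,3.1,0,0,0,0,0,0,0,0,0,0,60,0,0,0,0,0,0,60]'
python3 - <<'E'
from h import *
C,im=snap("wrist","w2")
print(robot.spot_in("tube_mid","wrist")[:2])
# exposure-compressed crop
u,v=proj("wrist",[.512,.272,.045],C).astype(int);print(u,v)
t=im[v-75:v+75,u-100:u+100,::-1].astype(float); t=(255*(t/255)**2.5).astype(np.uint8)
cv2.imwrite("pics/c3.png",cv2.resize(t,(800,600),interpolation=cv2.INTER_CUBIC))
E
```

```text
clock: 2.78
eef_pos: [0.5134, 0.2727, 0.1064]
tcp_rot: [0.165, 0.986, 0.0, 0.0]
force: [0.1, -0.3, -0.3]
width: 0.764
finger_force: 0.0
[{'at': [274.0, 230.5], 'score': 0.78}]
272 224
```

View pics/c3.png

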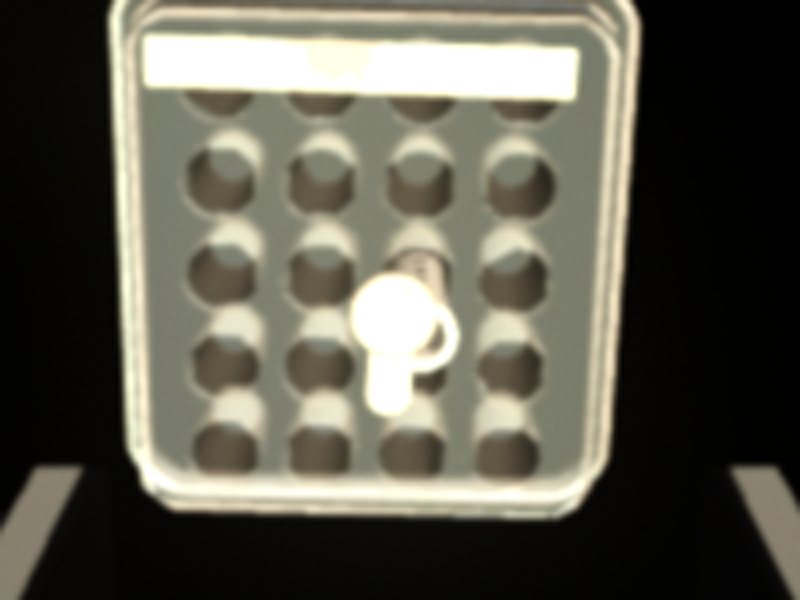

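The crop shows the cap at full-image (270.8,227), its tab pointing down to (269.5,250), so along tool −x, and the body entering the well at about (277,217). The jaw axis is already perpendicular to the tab.

```bash
python3 - <<'E'
from h import *
for z in(.048,.053,.056): print(z,ray("wrist",(270.8,227.2),z).round(4))
print("hole",ray("wrist",(277,217.5),.021).round(4),"tabend",ray("wrist",(269.5,252.5),.053).round(4))
def tri(obs):
    A=np.zeros((3,3));b=np.zeros(3)
    for W,uv in obs:
        a=ray("",uv,0,W);c=ray("",uv,.1,W);d=(c-a)/np.linalg.norm(c-a);P=np.eye(3)-np.outer(d,d);A+=P;b+=P@a
    return np.linalg.solve(A,b)
w=cal("wrist"); print(tri([(w,(270.8,227.2)),(cal("scene"),(228.5,352.5))]).round(4))
p=ray("wrist",(270.8,227.2),.053); delta([p[0],p[1],.041])
E
```

```text
0.048 [0.5129 0.2708 0.048 ]
0.053 [0.5111 0.2715 0.053 ]
0.056 [0.5101 0.2719 0.056 ]
hole [0.5171 0.2739 0.021 ] tabend [0.5268 0.2652 0.053 ]
[0.5138 0.2704 0.0449]
shift cm [ 0.25 -0.2   6.58] tooly yaw 1.2374 tilt xy [ 0.0016 -0.0018  1.    ]
```

```bash
python3 -m jog '[0.1,-0.1,2.2,0,0,0,120,0.1,-0.1,2.2,0,0,0,120,0,0,2.1,0,0,0,120,0,0,0,0,0,0,180,0,0,0,0,0,0,255,0,0,0,0,0,0,255,0,0,0,0,0,0,255,0,0,0,0,0,0,255]' 20
python3 - <<'E'
from h import *
delta([.512,.2715,.041]); s=robot.sense(); print(s["width"]*85,s["finger_force"],s["clock"])
E
```

```text
clock: 3.88
eef_pos: [0.5115, 0.2709, 0.0412]
tcp_rot: [0.166, 0.986, 0.001, 0.001]
force: [0.1, -0.0, 6.9]
width: 0.129
finger_force: 19.8
shift cm [-0.03  0.07  0.02] tooly yaw 1.2369 tilt xy [ 0.0012 -0.0013  1.    ]
10.940356265391465 19.76598769426346 3.875
```

```bash
python3 -m jog '[0,0,-1,0,0,0,255,0,0,-2,0,0,0,255,0,0,-4,0,0,0,255,0,0,-5,0,0,0,255,0,0,0,0,0,0,255,0,0,0,0,0,0,255]'
python3 - <<'E'
from h import *
C,im=snap("wrist","w3"); s=robot.sense(); print(s["width"]*85,s["finger_force"],s["eef_pos"],s["force"])
print(robot.spot_in("tube_mid","wrist")[:2])
t=im[:,:,::-1].astype(float); t=(255*(t/255)**1.6).astype(np.uint8)
u,v=proj("wrist",s["eef_pos"],C);print(u,v); v=int(v)
a=cv2.resize(t[v-75:v+75,u.astype(int)-100:u.astype(int)+100],(800,600),interpolation=cv2.INTER_CUBIC); cv2.imwrite("pics/c4.png",a)
E
```

```text
clock: 4.62
eef_pos: [0.5105, 0.2702, 0.1603]
tcp_rot: [0.166, 0.986, -0.0, -0.0]
force: [-0.7, -0.3, -1.0]
width: 0.131
finger_force: 19.6
11.007252716141533 19.567635655403137 [0.51017328 0.2700425  0.15951513] [-0.58304637  0.12915471 -0.80883241]
[{'at': [273.9, 282.2], 'score': 0.72}]
273.66373408023844 271.9264866912454
```

View pics/c4.png

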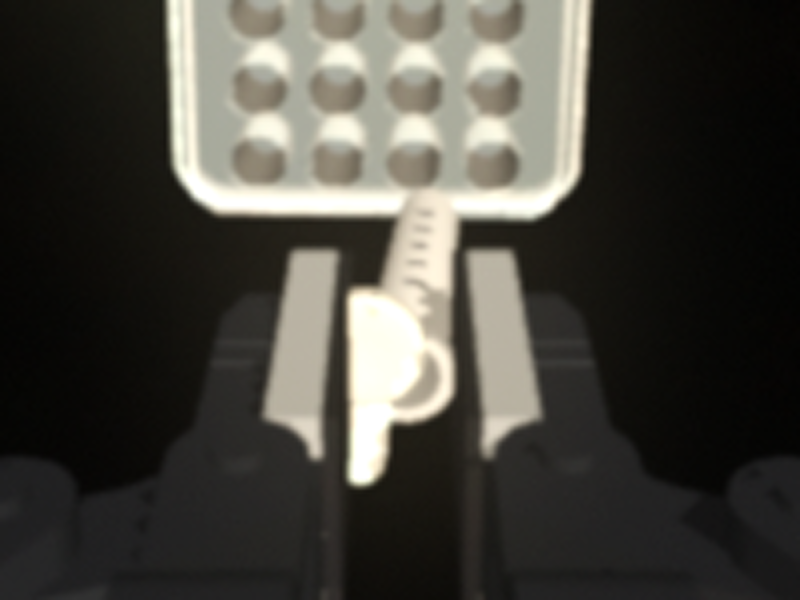

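```bash
cat >> h.py <<'E'
def tool(uv,zt):
    "tool-frame point on the wrist ray at tool z = zt, in mm"
    c=robot.get_calibration("wrist"); f=210/np.tan(np.radians(c["fovy"])/2); T=np.array(c["T_tool_cam"]); d=T[:3,:3]@[(uv[0]-c["cx"])/f,(uv[1]-c["cy"])/f,1]; o=T[:3,3]
    return ((o+d*(zt-o[2])/d[2])*1000).round(1)
E
python3 - <<'E'
from h import *
for n,uv in(("bot",(280.5,249.75)),("botmost",(280,245))):
    for z in(.036,.039,.042): print(n,tool(uv,z))
for uv in((264.25,282.25),(270,282.25),(280,282)):
    for z in(-.012,-.009): print("cap",tool(uv,z))
print("padL/R front edge at TCP z", tool((173+345/4,196+250/4),0), tool((173+465/4,196+250/4),0),tool((173+338/4,196+420/4),-.02))
E
```

```text
bot [-4.5  3.6 36. ]
bot [-5.8  3.7 39. ]
bot [-7.2  3.8 42. ]
botmost [-1.6  3.3 36. ]
botmost [-2.9  3.4 39. ]
botmost [-4.2  3.5 42. ]
cap [  2.1  -4.3 -12. ]
cap [ 0.4 -4.4 -9. ]
cap [  2.1  -1.9 -12. ]
cap [ 0.4 -1.9 -9. ]
cap [  2.2   2.4 -12. ]
cap [ 0.5  2.5 -9. ]
padL/R front edge at TCP z [ 7.4 -6.8  0. ] [7.4 6.8 0. ] [ -2.   -6.9 -20. ]
```

```bash
python3 -m jog '[-2.6,-4.1,-0.7,0,0,0,255,-2.6,-4.1,-0.7,0,0,0,255,-2.6,-4.1,-0.7,0,0,0,255,-2.6,-4.1,-0.7,0,0,0,255,-2.5,-4.1,-0.7,0,0,0,255,-2.5,-4.1,-0.7,0,0,0,255,0,0,0,0,0,0,255,0,0,0,0,0,0,255,0,0,0,0,0,0,255]'
python3 - <<'E'
from h import *
s=robot.sense(); C,im=snap("wrist","w4"); print(s["eef_pos"],s["tcp_rot"])
print(robot.spot_in("mouth","wrist")[:2],robot.spot_in("tube_mid","wrist")[:1]); Cs,sc=snap("scene","s2")
u,v=proj("scene",s["eef_pos"]).astype(int)
a=cv2.resize(sc[v-30:v+45,u-50:u+50,::-1],(320,240),interpolation=cv2.INTER_CUBIC)
im=im[:,:,::-1].copy(); out=np.zeros((600,800,3),np.uint8); 
u2,v2=proj("wrist",[.537,.001,.085],C).astype(int); print(u2,v2,u,v)
b=cv2.resize(im[max(v2-100,0):][:200,u2-133:u2+133],None,fx=3,fy=3,interpolation=cv2.INTER_CUBIC)[:600,:800]; out[:b.shape[0],:b.shape[1]]=b
out[:180,:240]=a[30:210,40:280]
cv2.imwrite("pics/c5.png",out); print(u2-133,max(v2-100,0))
E
```

```text
clock: 5.85
eef_pos: [0.5753, -0.0106, 0.2016]
tcp_rot: [0.165, 0.986, 0.0, -0.001]
force: [-0.6, 1.1, -0.2]
width: 0.13
finger_force: 19.6
[ 0.57528057 -0.01062006  0.20162995] [ 1.64976746e-01  9.86297140e-01  2.74491765e-04 -7.40923095e-04]
[{'at': [272.6, 142.5], 'score': 0.7}] [{'at': [273.3, 277.9], 'score': 0.83}]
271 150 266 184
138 50
```

View pics/c5.png

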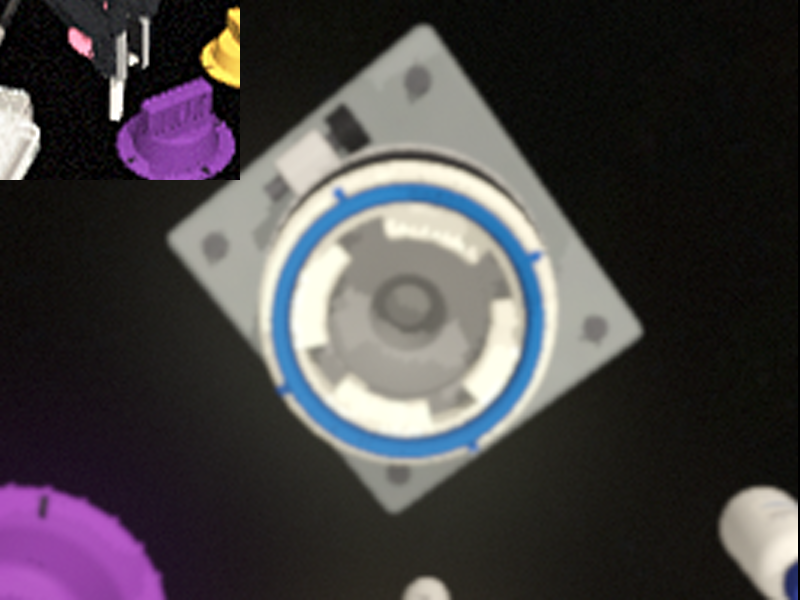

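Wrist crop: ring centre at about (408,320), pips at (340,194), (537,257), (283,391), (474,447), with slots beside them. The inset shows the tube hanging from the fingers close to vertical. Next: fit the ring and pips on the world plane.

```bash
python3 - <<'E'
from h import *
im=cv2.imread("pics/w4.png"); C=cal("wrist")
hsv=cv2.cvtColor(im,cv2.COLOR_BGR2HSV); m=cv2.inRange(hsv,(95,120,80),(125,255,255)); m[:, :200]=0;m[:,340:]=0;m[230:]=0
ys,xs=np.nonzero(m)
def onplane(z): return np.array([ray("",(x,y),z,C)[:2] for x,y in zip(xs,ys)])
P=onplane(.0918)
hull=cv2.convexHull(((P-[.5,-.05])*1e4).astype(np.float32)) 
def fit(Q):
    A=np.c_[2*Q,np.ones(len(Q))]; s=np.linalg.lstsq(A,(Q**2).sum(1),rcond=None)[0]; return s[:2],np.sqrt(s[2]+s[:2]@s[:2])
c,r=fit(P)
for _ in range(5):
    d=np.linalg.norm(P-c,axis=1); Q=P[(d>.027)&(d<.0345)]; c,r=fit(Q)
d=np.linalg.norm(P-c,axis=1); print("centre",c.round(4),"meanR",r.round(4),"range",np.percentile(d,[1,99]).round(4),len(P))
# pips
k=d>.0352; a=np.degrees(np.arctan2(*(P[k]-c).T[::-1])); print(np.sort(a).round(0))
cp=[((138+x/3),(50+y/3)) for x,y in((340,194),(537,257),(283,391),(474,447))]
for z in(.085,.0918):
    W=np.array([ray("",q,z,C)[:2] for q in cp]); cc=W.mean(0); v=W-cc; print(z,cc.round(4),np.linalg.norm(v,axis=1).round(4),np.degrees(np.arctan2(v[:,1],v[:,0])).round(1))
cs=[((138+x/3),(50+y/3)) for x,y in((358,237),(494,275),(322,364),(458,403))]
W=np.array([ray("",q,.080,C)[:2] for q in cs]); cc=W.mean(0); v=W-cc; print("slots",cc.round(4),np.linalg.norm(v,axis=1).round(4),np.degrees(np.arctan2(v[:,1],v[:,0])).round(1))
w=ray("",(138+406/3,50+305/3),.05,C);print("well floor",w)
for z in(.035,.039): print("tube bottom",[tool(q,z) for q in((278,245),(280.5,249))])
s=cv2.imread("pics/w4.png",0)
for y in range(238,262,2): print(y,*s[y,262:300:1])
E
```

```text
centre [ 0.5419 -0.    ] meanR 0.0313 range [0.0293 0.0343] 1365
[-171.  -83.  -82.  -82.  -81.    9.]
0.085 [0.5434 0.    ] [0.036  0.0359 0.0364 0.0362] [-171.5   99.   -81.4    9.2]
0.0918 [5.424e-01 3.000e-04] [0.035  0.035  0.0354 0.0352] [-171.5   99.   -81.4    9.2]
slots [ 0.5431 -0.    ] [0.0245 0.0247 0.025  0.0252] [-168.3   99.1  -82.5   12.3]
well floor [ 5.43127976e-01 -5.33521835e-04  5.00000000e-02]
tube bottom [array([-1.1,  2.2, 35. ]), array([-3.6,  3.6, 35. ])]
tube bottom [array([-2.9,  2.3, 39. ]), array([-5.4,  3.7, 39. ])]
238 39 38 39 39 39 40 39 39 38 39 40 39 39 41 40 41 40 40 39 40 41 39 41 39 38 40 38 38 39 39 38 39 37 38 37 38 35 36
240 39 39 39 39 40 41 40 39 41 40 39 42 40 40 42 42 41 41 40 40 39 39 39 41 39 39 39 39 38 38 37 38 37 38 37 37 36 35
242 38 38 38 41 40 40 38 40 38 39 40 38 42 43 59 85 104 113 116 112 99 75 52 43 40 41 38 41 38 39 37 38 36 38 37 37 37 36
244 39 39 39 41 40 38 41 40 37 41 42 48 74 110 148 178 194 201 204 204 200 189 166 117 62 42 40 39 39 39 38 38 38 37 38 36 36 36
246 39 40 42 43 39 40 39 40 40 42 59 100 144 172 187 195 201
[... 333 characters left out ...]
37 37
252 41 40 42 42 42 45 41 42 55 94 140 169 183 190 187 181 185 192 201 210 214 214 213 206 189 149 84 45 41 40 41 39 39 38 36 39 38 37
254 42 43 43 43 42 43 43 48 71 119 158 177 189 195 198 197 197 199 203 210 214 215 212 206 185 140 77 44 41 39 41 41 40 39 40 39 37 39
256 42 43 43 43 43 43 44 57 96 141 170 185 192 192 189 189 192 200 210 215 216 215 213 204 180 126 69 44 43 43 42 43 41 42 42 41 40 41
258 45 45 44 45 45 45 48 73 121 159 179 190 196 198 197 196 196 201 209 215 217 215 210 193 151 95 64 82 106 117 119 120 120 120 120 120 119 117
260 47 44 45 46 45 47 58 96 142 171 186 193 197 199 201 204 207 212 216 218 218 216 209 181 122 72 75 110 148 167 171 171 172 170 171 170 171 168
```

```bash
python3 -m jog '[0,0,0,0.06,0.07,0,255,0,0,0,0.06,0.07,0,255,0,0,0,0,0,0,255,0,0,0,0,0,0,255]'
python3 - <<'E'
from h import *
C,im=snap("wrist","w5"); s=robot.sense(); M=R.from_quat(s["tcp_rot"]).as_matrix()
delta([.5425,0,.2])
g=cv2.imread("pics/w5.png",0)
ys,xs=np.nonzero(g[230:300,255:300]>130)
for y in range(234,300,3):
    r=g[y,250:305]; q=np.nonzero(r>120)[0]; print(y,(q.min()+250,q.max()+250,len(q)) if len(q) else '')
for uv in((280,247),(275,247),(278,250)):
  t=tool(uv,.039); print(uv,t,"world offset from TCP mm",(M@t).round(1))
E
```

```text
clock: 6.55
eef_pos: [0.5755, -0.0123, 0.2021]
tcp_rot: [0.165, 0.982, -0.047, -0.078]
force: [-0.9, -0.7, -0.2]
width: 0.133
finger_force: 19.6
shift cm [3.45 0.17 0.71] tooly yaw 1.2451 tilt xy [-0.1383  0.1188  0.9832]
234 (np.int64(283), np.int64(304), 15)
237 (np.int64(285), np.int64(304), 20)
240 (np.int64(287), np.int64(301), 15)
243 (np.int64(277), np.int64(297), 15)
246 (np.int64(274), np.int64(286), 13)
249 (np.int64(273), np.int64(287), 15)
252 (np.int64(272), np.int64(287), 16)
255 (np.int64(271), np.int64(287), 17)
258 (np.int64(250), np.int64(299), 32)
261 (np.int64(250), np.int64(301), 37)
264 (np.int64(250), np.int64(301), 37)
267 (np.int64(250), np.int64(302), 40)
270 (np.int64(250), np.int64(303), 46)
273 (np.int64(250), np.int64(303), 45)
276 (np.int64(250), np.int64(304), 47)
279 (np.int64(250), np.int64(304), 46)
282 (np.int64(250), np.int64(304), 44)
285 (np.int64(250), np.int64(304), 45)
288 (np.int64(250), np.int64(304), 45)
291 (np.int64(250), np.int64(304), 43)
294 (np.int64(250), np.int64(304), 43)
297 (np.int64(250), np.int64(304), 41)
(280, 247) [-4.1  3.4 39. ] world offset from TCP mm [ -1.7  -0.8 -39.3]
(275, 247) [-4.1  0.5 39. ] world offset from TCP mm [ -2.6  -3.5 -39. ]
(278, 250) [-6.   2.3 39. ] world offset from TCP mm [ -0.3  -2.4 -39.4]
```

```bash
python3 - <<'E'
from h import *
delta([.543,.001,.14])
E
```

```text
shift cm [2.61 0.99 6.59] tooly yaw 1.2451 tilt xy [-0.1383  0.1188  0.9832]
```

```bash
python3 -m jog '[0.9,0.3,2.2,0,0,0,255,0.9,0.3,2.2,0,0,0,255,0.8,0.4,2.2,0,0,0,255,0,0,0,0,0,0,255,0,0,0,0,0,0,255,-0.28,0.24,1.97,0,0,0,255,-0.14,0.12,0.98,0,0,0,255,0,0,0,0,0,0,255]'
python3 - <<'E'
from h import *
s=robot.sense();print(s["force"].round(1),s["torque"].round(2),s["width"]);delta([.543,.001,.092])
C,im=snap("wrist","w6"); g=cv2.cvtColor(im,cv2.COLOR_RGB2GRAY)
E
```

```text
clock: 7.6
eef_pos: [0.5435, 0.0011, 0.1097]
tcp_rot: [0.166, 0.982, -0.048, -0.079]
force: [-1.3, -0.4, -0.3]
width: 0.129
finger_force: 19.6
[-1.3 -0.4 -0.3] [ 0.06 -0.18 -0.01] 0.12940421986775658
shift cm [-0.2   0.19  1.75] tooly yaw 1.2452 tilt xy [-0.1396  0.1196  0.983 ]
```

```bash
python3 -m jog '[-0.1,0.1,0.9,0,0,0,255,-0.1,0.1,0.85,0,0,0,255,0,0,0,0,0,0,255,0,0,0,0,0,0,255]'
python3 - <<'E'
from h import *
s=robot.sense();print(s["force"].round(1),s["torque"].round(2),s["width"],s["finger_force"]);delta([.543,.001,.092])
snap("wrist","w7");Cs,sc=snap("scene","s3"); im=cv2.imread("pics/w7.png")
u,v=proj("scene",[.5425,0,.1]).astype(int); a=cv2.resize(cv2.imread("pics/s3.png")[v-30:v+45,u-50:u+50],(400,300),interpolation=cv2.INTER_CUBIC)
b=cv2.resize(im[200:350,175:375],(400,300),interpolation=cv2.INTER_CUBIC); cv2.imwrite("pics/c6.png",np.hstack([a,b]))
E
```

```text
clock: 8.15
eef_pos: [0.543, 0.0014, 0.0921]
tcp_rot: [0.165, 0.982, -0.048, -0.079]
force: [0.7, 0.5, 0.4]
width: 0.131
finger_force: 19.6
[0.7 0.5 0.4] [ 0.07 -0.19 -0.01] 0.13098375659274972 19.592661559581757
shift cm [-0.02 -0.03  0.01] tooly yaw 1.2455 tilt xy [-0.1393  0.1194  0.983 ]
```

View pics/c6.png

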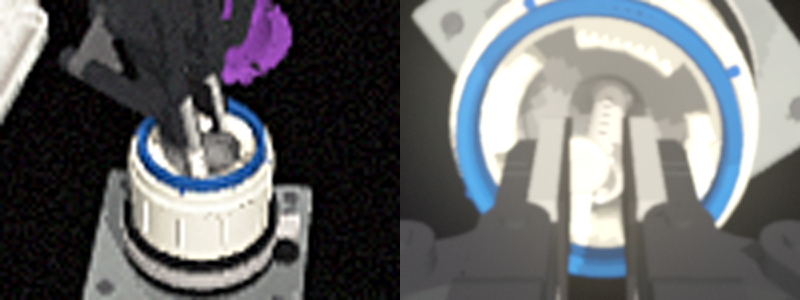

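Tube tip is in the well (right panel, about (605,90)), with no contact force. I'll release and back off.

```bash
python3 -m jog '[-0.03,0.02,0.2,0,0,0,255,0,0,0,0,0,0,210,0,0,0,0,0,0,195,0,0,0,0,0,0,185,0,0,0,0,0,0,185,0.14,-0.12,-1,0,0,0,185,0.28,-0.24,-2,0,0,0,185,0.56,-0.48,-4,0,0,0,185,0.28,-0.24,-2,-0.06,-0.07,0,120,-2,0,0,-0.06,-0.07,0,0,-2,0,0,0,0,0,0,0,0,0,0,0,0,0]'
python3 - <<'E'
from h import *
C,im=snap("wrist","w8");snap("scene","s4");delta([.543,.001,.18])
d=robot.spot_in("tube_mid","wrist")[:2];print(d)
u,v=proj("scene",[.5425,0,.09]).astype(int); a=cv2.resize(cv2.imread("pics/s4.png")[v-30:v+45,u-50:u+50],(400,300),interpolation=cv2.INTER_CUBIC)
u,v=proj("wrist",[.5425,0,.1],C).astype(int);print(u,v); v=max(v,75)
b=cv2.resize(cv2.imread("pics/w8.png")[v-75:v+75,u-100:u+100],(400,300),interpolation=cv2.INTER_CUBIC); cv2.imwrite("pics/c7.png",np.hstack([a,b]))
print(proj("wrist",[.5425,0,.1],C),proj("wrist",[.5425,0,.049],C))
E
```

```text
clock: 9.75
eef_pos: [0.5817, -0.0125, 0.181]
tcp_rot: [0.167, 0.986, -0.0, 0.001]
force: [-0.4, 0.5, -0.4]
width: 1.001
finger_force: 0.0
shift cm [ 3.95 -0.05  0.04] tooly yaw 1.2372 tilt xy [-5.e-04 -1.e-04  1.e+00]
[{'at': [271.8, 149.5], 'score': 0.92}, {'at': [272.5, 133.1], 'score': 0.66}]
272 156
[272.2741724  156.52461977] [272.41085458 146.33151319]
```

View pics/c7.png

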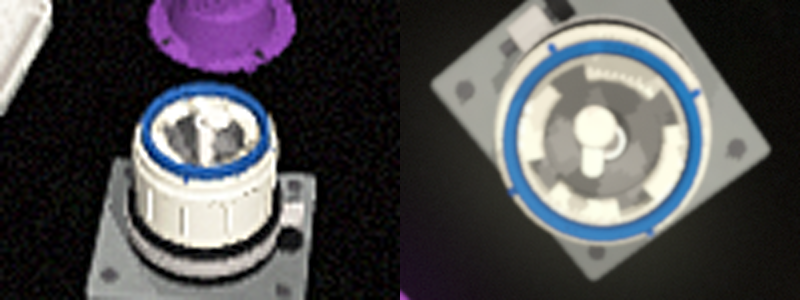

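The left panel shows the tube standing in the funnel. In the right panel its cap is at (595,128), slightly off the ring centre (603,140), so the tilt is about 0.1 rad, well within limits. Now over to the small yellow lid, re-fitting the axis from this picture meanwhile.

```bash
cat >> h.py <<'E'
def fitc(Q):
    A=np.c_[2*Q,np.ones(len(Q))]; s=np.linalg.lstsq(A,(Q**2).sum(1),rcond=None)[0]; return s[:2],np.sqrt(s[2]+s[:2]@s[:2])
def ring(fn,C,z=.0918):
    hsv=cv2.cvtColor(cv2.imread(fn),cv2.COLOR_BGR2HSV); m=cv2.inRange(hsv,(95,120,80),(125,255,255)); n,l,st,ce=cv2.connectedComponentsWithStats(m); i=1+st[1:,4].argmax()
    ys,xs=np.nonzero(l==i); P=np.array([ray("",q,z,C)[:2] for q in zip(xs,ys)]); c,r=fitc(P)
    for _ in range(6):
        d=np.linalg.norm(P-c,axis=1); c,r=fitc(P[(d>.0275)&(d<.0345)])
    d=np.linalg.norm(P-c,axis=1); k=d>.0348; a=np.degrees(np.arctan2(*(P[k]-c).T[::-1])); return c,r,np.percentile(d,[1,99]),np.sort(a)
E
python3 - <<'E'
from h import *
c=ring("pics/w8.png",cal("wrist")); print([np.round(x,4) for x in c[:3]],c[3].round(0))
E
python3 -m jog '[-2.4,-5,0,0,0,0,0,-2.4,-5,0,0,0,0,0,-2.4,-5,0,0,0,0,0,-2.4,-5,0,0,0,0,0,-2.4,-5,0,0,0,0,0,0,0,0,0,0,0,0,0,0,0,0,0,0,0,0,0,0,0,0,0,0]'
python3 - <<'E'
from h import *
C,im=snap("wrist","w9"); s=robot.sense(); print(s["eef_pos"])
for d in robot.spot_in("lid_mid","wrist"): print(d,ray("wrist",d["at"],.0275,C).round(4))
for d in robot.spot_in("lid_bar","wrist"): print(d,ray("wrist",d["at"],.046,C).round(4))
hsv=cv2.cvtColor(cv2.imread("pics/w9.png"),cv2.COLOR_BGR2HSV); m=cv2.inRange(hsv,(15,110,40),(35,255,255)); n,l,st,ce=cv2.connectedComponentsWithStats(m)
for i in range(1,n):
    if st[i,4]>200: print(st[i],ce[i].round(1))
E
```

```text
[array([0.5397, 0.002 ]), np.float64(0.0311), array([0.029 , 0.0344])] [-172. -171.  -83.  -82.  -82.  -81.  -81.  -81.  -80.    9.   98.   99.
  100.]
clock: 10.9
eef_pos: [0.6127, -0.285, 0.1803]
tcp_rot: [0.165, 0.986, 0.001, -0.0]
force: [0.3, 0.8, -0.2]
width: 0.998
finger_force: 0.0
[ 0.6126998  -0.28520687  0.18041103]
{'at': [324.7, 276.0], 'score': 0.74} [ 0.7086 -0.2662  0.0275]
{'at': [268.5, 172.8], 'score': 0.65} [ 0.5963 -0.2841  0.0275]
{'at': [416.0, 132.7], 'score': 0.59} [ 0.6044 -0.1556  0.0275]
{'at': [94.8, 116.4], 'score': 0.58} [ 0.5046 -0.4045  0.0275]
{'at': [418.3, 131.5], 'score': 0.98} [ 0.6    -0.1602  0.046 ]
{'at': [270.5, 173.3], 'score': 0.67} [ 0.5937 -0.2812  0.046 ]
{'at': [95.9, 117.7], 'score': 0.64} [ 0.508  -0.3951  0.046 ]
{'at': [326.8, 278.8], 'score': 0.63} [ 0.7014 -0.2649  0.046 ]
[231  18  28  31 318] [242.9  29.3]
[   18    57   143   147 14168] [ 92.6 125.8]
[ 205  129  117  113 9040] [260.4 181.7]
```

```bash
python3 - <<'E'
from h import *
im=cv2.imread("pics/w9.png"); hsv=cv2.cvtColor(im,cv2.COLOR_BGR2HSV)
for th in(60,90,120,150,180,210,235):
    m=cv2.inRange(hsv,(12,110,th),(38,255,255)); n,l,st,ce=cv2.connectedComponentsWithStats(m)
    print(th,[(st[i].tolist(),ce[i].round(0).tolist()) for i in range(1,n) if st[i,4]>150])
v=hsv[:,:,2]
# coarse ASCII
ch=" .:-=+*#%@"
for y in range(120,246,3): print(y,''.join(ch[min(9,v[y,x]*10//256)] for x in range(200,330,2)))
E
```

```text
60 [([231, 18, 28, 31, 287], [243.0, 29.0]), ([25, 57, 133, 124, 11675], [95.0, 118.0]), ([228, 135, 82, 84, 5186], [269.0, 175.0])]
90 [([231, 18, 28, 31, 249], [243.0, 28.0]), ([26, 58, 131, 122, 11423], [95.0, 118.0]), ([229, 135, 81, 79, 4917], [269.0, 174.0])]
120 [([26, 58, 131, 122, 11192], [95.0, 118.0]), ([230, 136, 80, 78, 4815], [269.0, 174.0])]
150 [([27, 59, 129, 120, 10478], [96.0, 118.0]), ([230, 136, 79, 77, 4696], [269.0, 174.0])]
180 [([28, 60, 128, 119, 5774], [92.0, 121.0]), ([67, 84, 55, 66, 1678], [99.0, 111.0]), ([230, 136, 79, 77, 4556], [269.0, 174.0])]
210 [([95, 95, 58, 82, 1115], [134.0, 143.0]), ([73, 134, 19, 27, 167], [83.0, 150.0]), ([231, 137, 77, 74, 4049], [270.0, 173.0])]
235 [([235, 138, 72, 48, 916], [276.0, 155.0]), ([246, 155, 24, 42, 505], [256.0, 173.0]), ([256, 159, 38, 50, 1040], [276.0, 183.0]), ([232, 166, 9, 28, 167], [236.0, 178.0])]<stdin>:9: RuntimeWarning: overflow encountered in scalar multiply
Traceback (most recent call last):
OverflowError: Python integer 256 out of bounds for uint8
```

```bash
python3 - <<'E'
from h import *
im=cv2.imread("pics/w9.png"); hsv=cv2.cvtColor(im,cv2.COLOR_BGR2HSV); C=cal("wrist")
m=cv2.inRange(hsv,(12,110,120),(38,255,255)); n,l,st,ce=cv2.connectedComponentsWithStats(m); i=[k for k in range(1,n) if abs(ce[k][0]-269)<5][0]
mm=(l==i).astype(np.uint8); cn=max(cv2.findContours(mm,0,1)[0],key=len)[:,0]
for z in(.016,.019):
    P=np.array([ray("",q,z,C)[:2] for q in cn.astype(float)]); c,r=fitc(P)
    for _ in range(5): d=np.linalg.norm(P-c,axis=1); c,r=fitc(P[abs(d-r)<.0015])
    print("brim",z,c.round(4),r.round(4),(abs(d-r)<.0015).mean().round(2))
# ticks: dark pixels between r .027-.0345
u0,v0=proj("",[*c,.019],C); tk=[]
for y in range(130,220):
    for x in range(225,315):
        if hsv[y,x,2]<110:
            p=ray("",(x,y),.019,C)[:2]-c; 
            if .022<np.hypot(*p)<.0325: tk.append((round(np.degrees(np.arctan2(p[1],p[0]))),round(np.hypot(*p)*1e3),x,y))
print(sorted(tk))
v=hsv[:,:,2].astype(int)
for y in range(134,218,2): print(y,''.join(" .:-=+*#%@"[int(np.clip((v[y,x]-160)//10,0,9))] for x in range(226,314,1)))
E
```

```text
brim 0.016 [ 0.601  -0.2862] 0.0354 1.0
brim 0.019 [ 0.6004 -0.286 ] 0.035 1.0
[]
134                                                                                         
136                                              .-:                                        
138                                 :=*####%%%%%%#%##***+=:                                 
140                          .+***#%%%%%%%%%%%%%%%%%%%%###*-:=+=.                           
142                        -+#%%%%%%%%%%%%%%%%%%%%%%%%%%%#-  =#%%#+:                        
144                     -+#%%%%%%%%%%%%%%%%%%%%%%%%%%%%%#+  -#%%%%%%##+                     
146                  =*#%%%%%%%%%%%%%%%%%%%%%%%%%%%%%%%%#=.:*%%%%%%%%%%#=                   
148                 =#%%%%%%%%%%%%%%%%###############%%%%%%%%%%%%%%%%%%%%#=                 
150               =#%%%%%%%%%%%%%###****************#######%%%%%%%%%%%%%%%%#+:              
152             -*%%%%%%%%%%%%##*+++++++****************#######%%%%%%%%%%%%%%#=             
154           -#%%%%%%%%%%%%#*+++++++++*****#####*******#**###*###%%%%%%%%%%%%#=        
[... 2098 characters left out ...]
#**#%%%%%##*+===+*##%%%%%%#*-                
202                   :=++++++++==*#%%%%%%%%%%##**##**++=====++*%%%%%%%%*-                  
204                     :=+++++++*#%%%%%%%%%%%#+--=--====++++++#%%%%%#*+-                   
206                       ::-=++++##%%%%%%%%%#*++++++++++++++*#%%##+:                       
208                            :--::=+*##%%%#*++++++++++++*####*=.                          
210                                  .-==+++++++++++++++++=-:                               
212                                        :-:                                              
214                                                                                         
216
```

```bash
python3 - <<'E'
from h import *
C=cal("wrist"); c=np.array([.6004,-.2860])
for q in((283.5,143),(236.5,164.3),(306.5,187.7)):
    p=ray("",q,.0185,C)[:2]-c; print("tick",np.degrees(np.arctan2(p[1],p[0])).round(1),np.hypot(*p).round(4))
# bar edges at top z=.055
L=[(274.5,156),(264,180),(258,198)]; Rr=[(285,164),(274.5,184),(268.5,196)]
for E in(L,Rr):
    W=np.array([ray("",q,.055,C)[:2] for q in E]); d=W[0]-W[-1]; print(W.round(4).tolist(),np.degrees(np.arctan2(d[1],d[0])).round(1))
s=robot.sense(); M=R.from_quat(s["tcp_rot"]).as_matrix(); print(np.degrees(np.arctan2(M[1,:2],M[0,:2])), s["joints"].round(3))
E
```

```text
tick 137.2 0.0315
tick -128.2 0.0307
tick 52.4 0.0359
[[0.5801, -0.274], [0.5954, -0.2881], [0.6078, -0.2977]] 139.6
[[0.5887, -0.2683], [0.6012, -0.2813], [0.609, -0.2891]] 134.3
[160.98432861  70.98433078] [ 0.478  0.622 -0.138  1.424  0.09   1.102  1.563]
```

```bash
python3 -m jog '[1.2,-0.4,2,0,0,0,0,0,0,3,0,0,0.183,0,0,0,3,0,0,0.183,0,0,0,0,0,0,0,0,0,0,0,0,0,0,0]'
python3 - <<'E'
from h import *
C,im=snap("wrist","w10"); delta([.600,-.285,.04])
hsv=cv2.cvtColor(cv2.imread("pics/w10.png"),cv2.COLOR_BGR2HSV);v=hsv[:,:,2].astype(int)
m=cv2.inRange(hsv,(12,110,120),(38,255,255)); n,l,st,ce=cv2.connectedComponentsWithStats(m)
print([(st[i].tolist(),ce[i].round(0).tolist()) for i in range(1,n) if st[i,4]>500])
u,w=proj("",[.6,-.285,.04],C).astype(int);print(u,w)
for d in robot.spot_in("lid_bar","wrist")[:1]+robot.spot_in("lid_mid","wrist")[:1]: print(d,tool(d["at"],.1-.046))
for y in range(w-75,min(w+90,420),4): print(y,''.join(" .:-=+*#%@"[int(np.clip((v[y,x]-160)//10,0,9))] for x in range(u-80,u+80,2)))
E
```

```text
clock: 11.68
eef_pos: [0.6005, -0.287, 0.1014]
tcp_rot: [0.341, 0.94, -0.0, 0.001]
force: [0.2, -0.7, -0.0]
width: 1.001
finger_force: 0.0
shift cm [0.2  0.13 6.18] tooly yaw 0.8746 tilt xy [ 2.1e-03 -7.0e-04  1.0e+00]
[([0, 154, 126, 143, 14372], [56.0, 226.0]), ([224, 163, 104, 104, 7961], [275.0, 212.0])]
274 223
{'at': [452.1, 80.2], 'score': 0.74} [86.1 95.9 54. ]
{'at': [451.0, 84.1], 'score': 0.76} [84.2 95.6 54. ]
148                                                                                 
152                                                                                 
156                                                                                 
160                                                                                 
164                                        :+=::                                    
168                                +#%%##%#* =%%%%%%%#+.                            
172                            *%%%%%%%%%%%* :%%%%%%%%%%%%*                         
176                         -#%%%%%%%%%%%%%%%%%%%%%%%%%%%%%%%=                 
[... 2195 characters left out ...]
                    
284                                                                                 
288                                                                                 
292                                                                               .+
296                                                                               #%
300                                                                              *%%
304                                                                             *%%%
308                                                                             #%%%
312                                                                            :#%%%
```

```bash
python3 - <<'E'
from h import *
print("bar top centre",tool((283.5,230.5),.0464),"ends",tool((283.5,198.5),.0464),tool((283,264),.0464))
print("tick top",tool((280.5,168),.0829),"ticks L/R",tool((229,215),.0829),tool((324,213),.0829))
E
```

```text
bar top centre [ 3.1  6.2 46.4] ends [22.6  6.  46.4] [-18.7   6.   46.4]
tick top [33.2  4.9 82.9] ticks L/R [  0.4 -30.4  82.9] [ 1.8 35.1 82.9]
```

```bash
python3 -m jog '[0.17,0.45,2,0,0,0,60,0,0,2.1,0,0,0,60,0,0,2.0,0,0,0,60,0,0,0,0,0,0,130,0,0,0,0,0,0,190,0,0,0,0,0,0,255,0,0,0,0,0,0,255,0,0,0,0,0,0,255,0,0,0,0,0,0,255]' 80
python3 - <<'E'
from h import *
s=robot.sense();print(s["width"]*85,s["finger_force"],s["force"].round(1));delta([.600,-.285,.04])
E
```

```text
clock: 12.95
eef_pos: [0.6019, -0.283, 0.0404]
tcp_rot: [0.343, 0.939, -0.0, 0.001]
force: [-0.9, -0.7, 7.1]
width: 0.115
finger_force: 82.6
9.803378950105385 82.5996208190918 [-0.9 -0.7  7.1]
shift cm [ 0.02 -0.28  0.04] tooly yaw 0.871 tilt xy [ 1.9e-03 -4.0e-04  1.0e+00]
```

```bash
python3 -m jog '[0,0,-3,0,0,0,255,0,0,-3,0,0,0.179,255,0,0,-3,0,0,0.179,255,0,0,-3,0,0,0.179,255,0,0,-3,0,0,0.179,255,4.4,-0.3,0,0,0,0,255,4.4,-0.3,0,0,0,0,255,4.4,-0.3,0,0,0,0,255,4.4,-0.3,0,0,0,0,255,4.3,-0.4,0,0,0,0,255,0,0,0,0,0,0,255,0,0,0,0,0,0,255,0,0,0,0,0,0,255,0,0,0,0,0,0,255]'
python3 - <<'E'
from h import *
C,im=snap("wrist","w11"); s=robot.sense(); delta([.552,-.069,.19]);print(s["joints"].round(2),s["width"]*85)
c=ring("pics/w11.png",C); print([np.round(x,4) for x in c[:3]],c[3].round(0))
M=R.from_quat(s["tcp_rot"]).as_matrix(); print("axis in tool mm",(M.T@(np.array([*c[0],.0918])-s["eef_pos"])*1e3).round(1))
hsv=cv2.cvtColor(cv2.imread("pics/w11.png"),cv2.COLOR_BGR2HSV);v=hsv[:,:,2].astype(int)
m=cv2.inRange(hsv,(12,110,100),(38,255,255)); n,l,st,ce=cv2.connectedComponentsWithStats(m)
print([(st[i].tolist(),ce[i].round(0).tolist()) for i in range(1,n) if st[i,4]>500])
for y in range(170,350,5): print(y,''.join(" .:-=+*#%@"[int(np.clip((v[y,x]-60)//20,0,9))] for x in range(175,375,3)))
E
```

```text
clock: 14.7
eef_pos: [0.5517, -0.0698, 0.1891]
tcp_rot: [0.651, 0.759, -0.0, 0.0]
force: [0.4, 0.7, 0.3]
width: 0.115
finger_force: 81.6
shift cm [ 0.06  0.04 -0.1 ] tooly yaw 0.1535 tilt xy [2.e-04 2.e-04 1.e+00]
[-0.04  0.44  0.18  1.75 -0.09  0.96  0.33] 9.650174757441503
[array([0.542 , 0.0007]), np.float64(0.0312), array([0.0292, 0.0344])] [-172. -172. -170. -170.  -81.    8.    9.    9.   10.   98.   99.   99.
  100.]
axis in tool mm [71.   1.2 97.2]
[([204, 186, 137, 147, 11307], [272.0, 245.0])]
170                 ===--:.                                            
175                                                                    
180                                                                    
185                                                                    
190                           **#%@@%%@%%##*                           
195                      -=%@@@@@@@@=+@@@@@@@@#--                      
200                    -%@@@@@@@@@@@=+@@@@@@@@@@@#:                    
205                 :=@@@@@@@@@@@@@@@@@@@@@@@@@@@@@%-.                 
210            
[... 1232 characters left out ...]
   -++++. +##*****. ++++=     -===-=--=:        
300                       -+=++. +###****. =**+=     .=-==-.-          
305                          -*. +#####**  ++          -=--.           
310                           :  +#######  -.           :.             
315                              +#######                              
320        :                     +#######                              
325                              +#######.                             
330                              +######*                              
335                                                                    
340                                                                    
345
```

```bash
python3 - <<'E'
from h import *
hsv=cv2.cvtColor(cv2.imread("pics/w11.png"),cv2.COLOR_BGR2HSV)
m=cv2.inRange(hsv,(12,110,100),(38,255,255)); n,l,st,ce=cv2.connectedComponentsWithStats(m); i=1+st[1:,4].argmax()
cn=max(cv2.findContours((l==i).astype(np.uint8),0,1)[0],key=len)[:,0].astype(float); cn=cn[cn[:,1]<250]
for z in(.020,.0225,.025):
    P=np.array([tool(q,z)[:2] for q in cn]); c,r=fitc(P)
    for _ in range(5): d=np.linalg.norm(P-c,axis=1); c,r=fitc(P[abs(d-r)<1])
    print(z,c.round(2),r.round(2),(abs(d-r)<1).mean())
    for q in((272.5,197),(213,256),(330,256)): p=tool(q,z)[:2]-c; print(np.degrees(np.arctan2(p[1],p[0])).round(1),np.hypot(*p).round(1),end="; ")
    print()
E
```

```text
0.02 [1.63 0.66] 34.58 1.0
0.3 29.7; -93.8 30.7; 93.9 30.0; 
0.0225 [0.5  0.65] 35.1 1.0
0.3 30.1; -93.9 31.2; 94.0 30.4; 
0.025 [-0.67  0.64] 35.64 1.0
0.3 30.6; -93.9 31.7; 94.0 30.9;
```

```bash
python3 - <<'E'
from h import *
delta([.5419,-.001,.150])
C=cal("wrist")
for d in robot.spot_in("tube_mid","wrist")[:2]: print(d,ray("",d["at"],.09,C).round(4))
g=cv2.cvtColor(cv2.imread("pics/w11.png"),cv2.COLOR_BGR2HSV); u,w=proj("",[.542,.0004,.09],C).astype(int); print(u,w)
for y in range(w-44,w+46,4): print(y,''.join(" .:-=+*#%@"[int(np.clip((int(g[y,x,2])-60)//20,0,9))] if g[y,x,1]<90 else 'b' for x in range(u-60,u+60,2)))
E
```

```text
shift cm [6.93 0.08 3.9 ] tooly yaw 0.1535 tilt xy [2.e-04 2.e-04 1.e+00]
{'at': [268.8, 112.4], 'score': 0.74} [ 0.5394 -0.0022  0.09  ]
273 109
65 :-=========#%%*bbbbbbb:+***********##+-bbbbbbb*%%#++++++++++
69 ..-======*%%*bbbbbb=***#*+:::::::::*%%%%%*-bbbbb*%%*++++++++
73 :::=====#%#bbbbb:+*****#%#=::::::-=%@@@@%%%#=bbbbb%@#+++++++
77 =======%%*bbbb:+****#%%#+=-:::::---+*%@@@@@@@%=bbbb*%%++++++
81 ======%%*bbbb=****###*=::::::::-------+#%@@@@@@#-bbb*%%+++++
85 =====%%*bbb:+***###+-::::::::::---------=*%@@@@@%=bbb*%#++++
89 ====*%*bbbb+**#%##=:::::::::::::---------:=#@@@@@%=bbb+%*+++
93 ::.-%%+bbb=**#%%*-::::::::::....:---======-=#@@@@@#bbbb##==+
97    =%#bbb:**#@%#-::::::::..   .....-====+===+%@@@%@=bbb*%+=+
101    *%*bbb-*=::-:::::::-+#%###%%%%=..:====++==+=-:=%*bbb+%*--
105 . .*%*bbb=*-:::::::::*%%%%%%%%%%#%*::===+=====+-:=%#bbbb**--
109 ***+bbbbb=*-::::::::+%%%%%%%%%%%##%--=++======+==+%#bbbbbb--
113 ***#%*bbb-*=::::::::+%%%%@@@@%%%#%*.:============*%*bbb+#+--
117 ****%#bbb:*+=+**=:::-+%%@@@@%%%@@@%+---=====+%#*+#%=bbb*#=--
121 ****#%+bbb-*#%%%#=:::--+*##*+%@@@@@@#:::--=+%@@@@%*bbb+#*---
125 ***++#%+bbb=*%%%%#=::-========+#%@@#-::::-+%@@@@@#bbbb**=---
129 -=-..-##bbbb=#%%%%%*-:==============::::-#@@@@@@#bbbb+#=----
133 :=-::.-##bbbb=%%%%%%%#=-============-:-+#%@@@@@*bbbb*#=-----
137 .-======#%+bbbb+%%%%%%%%%#+=====--+#%######%%%+bbbb**=------
141  -=======+%*bbbb=*%%%%%%%%#--====-+%@@@%#*#*+bbbb+#+-----:..
145  :=======--*%*bbbbb=*%%%%%=----==++%%@@%#+bbbbb+#*=------:..
149   ==+++++++++*##+bbbbbb=+*#%%%%%%%%#*+bbbbbbb+#*=-----------
153 b :==+++++++++++*#*=bbbbbbbbbbbbbbbbbbbbb+*#*=--------------
```

```bash
python3 -m jog '[2.3,0.03,0,0,0,0,255,2.3,0.03,0,0,0,0,255,2.33,0.02,0,0,0,0,255,0,0,2,0,0,0,255,0,0,1.9,0,0,0,255,0,0,0,0,0,0,255,0,0,0,0,0,0,255,0,0,0,0,0,0,255]'
python3 - <<'E'
from h import *
delta([.5419,-.001,.123]); print(robot.sense()["force"].round(1))
E
```

```text
clock: 15.8
eef_pos: [0.5423, -0.0003, 0.151]
tcp_rot: [0.65, 0.76, 0.0, 0.0]
force: [0.3, -0.1, -0.8]
width: 0.11
finger_force: 81.6
shift cm [-0.06 -0.05  2.8 ] tooly yaw 0.1546 tilt xy [ 2.0e-04 -1.3e-03  1.0e+00]
[ 0.3 -0.1 -0.8]
```

Now down to just above the collar.

```bash
python3 -m jog '[-0.05,-0.04,0.9,0,0,0,255,0,0,0.9,0,0,0,255,0,0,0.8,0,0,0,255,0,0,0,0,0,0,255,0,0,0,0,0,0,255]'; python3 -m jog '[0,0,0.2,0,0,0,255,0,0,0.2,0,0,0,255,0,0,0,0,0,0,255,0,0,0,0,0,0,255]'
```

```text
clock: 16.42
eef_pos: [0.5415, -0.0007, 0.1242]
tcp_rot: [0.65, 0.76, -0.0, -0.0]
force: [-0.3, 0.2, -0.4]
width: 0.112
finger_force: 81.6
clock: 16.92
eef_pos: [0.5415, -0.0006, 0.1202]
tcp_rot: [0.65, 0.76, 0.0, 0.0]
force: [0.1, 0.5, -0.5]
width: 0.114
finger_force: 81.6
```

```bash
python3 -m jog '[0,0,0.15,0,0,0,255,0,0,0.15,0,0,0,255,0,0,0,0,0,0,255,0,0,0,0,0,0,255]'; python3 -m jog '[0,0,0.1,0,0,0,255,0,0,0.1,0,0,0,255,0,0,0,0,0,0,255,0,0,0,0,0,0,255]'
```

```text
clock: 17.42
eef_pos: [0.5413, -0.0005, 0.1171]
tcp_rot: [0.65, 0.76, -0.0, -0.0]
force: [-0.9, 1.1, 0.3]
width: 0.113
finger_force: 79.4
clock: 17.92
eef_pos: [0.5415, -0.0005, 0.1153]
tcp_rot: [0.65, 0.76, 0.0, 0.0]
force: [-1.6, 0.9, 3.0]
width: 0.115
finger_force: 79.9
```

```bash
python3 -m jog '[0,0,0.15,0,0,0,255,0,0,0.15,0,0,0,255,0,0,0.1,0,0,0,255,0,0,0,0,0,0,255,0,0,0,0,0,0,255]'; python3 -m jog '[0,0,0.05,0,0,0,255,0,0,0,0,0,0,255,0,0,0,0,0,0,255]'
```

```text
clock: 18.55
eef_pos: [0.5417, -0.0003, 0.112]
tcp_rot: [0.65, 0.76, 0.001, 0.0]
force: [-2.6, 2.1, 11.3]
width: 0.114
finger_force: 81.1
clock: 18.92
eef_pos: [0.5417, -0.0003, 0.1119]
tcp_rot: [0.65, 0.76, 0.001, 0.0]
force: [-4.1, 2.7, 15.2]
width: 0.116
finger_force: 81.6
```

```bash
python3 -m jog '[0.02,-0.03,-0.06,0,0,0,255,0,-0.01,0,0,0,0.06,255,0,-0.01,0,0,0,0.06,255,0,-0.01,0,0,0,0.06,255,0,-0.01,0,0,0,0.06,255,0,0,0,0,0,0,255]'; python3 -c "
from h import *
s=robot.sense();print(s['force'].round(1),s['torque'].round(2));delta(s['eef_pos'])"
```

```text
clock: 19.68
eef_pos: [0.5415, -0.0001, 0.1122]
tcp_rot: [0.737, 0.676, 0.001, 0.001]
force: [-2.0, 2.5, 9.3]
width: 0.115
finger_force: 80.9
[-2.   2.5  9.3] [ 0.52  0.37 -0.13]
shift cm [0. 0. 0.] tooly yaw -0.0854 tilt xy [-6.e-04 -2.e-03  1.e+00]
```

```bash
python3 -m jog '[0.01,-0.02,0,0,0,0.08,255,0.01,-0.01,0,0,0,0.08,255,0,-0.01,0,0,0,0.08,255,0,-0.01,0,0,0,0.08,255,0,0,0,0,0,0.08,255,0,0,0,0,0,0.08,255,0,0,0,0,0,0.05,255,0,0,0,0,0,0,255,0,0,0,0,0,0,255]'; python3 -c "
from h import *
s=robot.sense();print(s['force'].round(1),s['torque'].round(2));delta(s['eef_pos'])"
```

```text
clock: 20.8
eef_pos: [0.541, 0.0002, 0.1121]
tcp_rot: [0.888, 0.46, 0.001, 0.0]
force: [-1.7, 2.4, 9.5]
width: 0.112
finger_force: 80.9
[-1.7  2.4  9.5] [ 0.54  0.43 -0.06]
shift cm [0. 0. 0.] tooly yaw -0.6146 tilt xy [-0.0016 -0.0012  1.    ]
```

```bash
python3 -m jog '[0,0,-0.15,0,0,0,255,0,0,-0.15,0,0,0,255,0,0,0,0,0,0,255,0,0,0,0,0,0,255]'; python3 -m jog '[0,0,-0.1,0,0,0,255,0,0,0,0,0,0,255,0,0,0,0,0,0,255]'
```

```text
clock: 21.3
eef_pos: [0.5408, -0.0, 0.1145]
tcp_rot: [0.888, 0.46, 0.001, 0.0]
force: [0.6, 3.2, 4.6]
width: 0.109
finger_force: 80.1
clock: 21.68
eef_pos: [0.5407, -0.0, 0.1146]
tcp_rot: [0.888, 0.46, 0.0, 0.0]
force: [3.8, 3.1, -5.3]
width: 0.113
finger_force: 78.9
```

The lid holds against a 5 N pull, so it is locked. Releasing gently.

```bash
python3 -m jog '[0,0,0.08,0,0,0,255,0,0,0,0,0,0,255,0,0,0,0,0,0,210,0,0,0,0,0,0,180,0,0,0,0,0,0,150,0,0,0,0,0,0,150,0,0,-3,0,0,0,150,0,0,-4,0,0,0,0,-5.5,0,-1,0,0,0,0,0,0,0,0,0,0,0,0,0,0,0,0,0,0,0,0,0,0,0,0,0]'
python3 - <<'E'
from h import *
C,im=snap("wrist","w12"); s=robot.sense(); print(s["eef_pos"],s["force"].round(1))
hsv=cv2.cvtColor(cv2.imread("pics/w12.png"),cv2.COLOR_BGR2HSV)
m=cv2.inRange(hsv,(12,110,120),(38,255,255)); n,l,st,ce=cv2.connectedComponentsWithStats(m)
for i in range(1,n):
    if st[i,4]<1500: continue
    cn=max(cv2.findContours((l==i).astype(np.uint8),0,1)[0],key=len)[:,0].astype(float); z=.085+.016-.0275+.0195
    P=np.array([ray("",q,z,C)[:2] for q in cn]); c,r=fitc(P)
    for _ in range(5): d=np.linalg.norm(P-c,axis=1); c,r=fitc(P[abs(d-r)<.0015])
    print(st[i],c.round(4),r.round(4),(abs(d-r)<.0015).mean().round(2))
    v=hsv[:,:,2].astype(int); x0,y0,w,h=st[i][:4]
    for y in range(y0-4,y0+h+4,5): print(y,''.join(" .:-=+*#%@"[int(np.clip((v[y,x]-160)//10,0,9))] for x in range(x0-4,x0+w+4,2)))
for n in("scene","top"):
    D,_=snap(n,n+"_e"); print(n,[(np.round(d["at"]),round(d["score"],2)) for d in robot.spot_in("lid_mid",n)[:5]],proj(n,[.5415,0,.101]).round(0))
E
```

```text
clock: 23.18
eef_pos: [0.5088, -0.0442, 0.194]
tcp_rot: [0.888, 0.461, -0.0, -0.0]
force: [0.0, -0.0, -0.1]
width: 0.996
finger_force: 0.0
[ 0.50878343 -0.0442132   0.19396497] [-0.1 -0.4 -0.6]
[ 224   81  101  103 7935] [ 0.5424 -0.0006] 0.0342 1.0
77                     -+*######**+=:                     
82              .+#%####*+*##*=####*#%%#*=.               
87           =#%##=*%%%%%%%%%+ *%%%%%%%%%#*#=-            
92        :-=*=+%%%%%%%%%%%%%#*%%%%%%%%%%%%%%#+=.         
97      :##+#%%%%%%%%%%%##**+++=+++*#%%%%%%%%%%%#--       
102     +%*+%%%%%%%%%#*++++********-::::-+**%#*#%%%*=.     
107    ##*#%%%%%%%#***##%%#%%%%%%%%*=++=--::=+******++:    
112   *#+%%%%%%%#**#%%%%%%%%%%%%%%%*=****+=-::=+******+:   
117  +#*%%%%%%%#*#%%%%%%%##%%%%%%%%*-+*****+=-:-+******=   
122  ##%%%%%%%##%%%%%%%%%%#%%%%%%%%*=********+=::+*****+:  
127 .**%%%%%%#*%%%%%%%%%%%#%%%%%%%%*-+********+-:-*****+-  
132 .######%%##%%%%%%%%%%%#%%%%%%%%*=*********+=:-+=:::--  
137  *##*##%%**%%%%%%%%%%##%%%%%%%%*-+********+=::+****+.  
142  :*%%%%%%#*%%%%%%%%%%%#%%%%%%%%*=*********+-.=*****=   
147   =%%%%%%%**%%%%%%%%%#*%%%%%%%%*-++*+****+-.-+****+-   
152    +%%%%%%%#*%%%%%%%%%#%%%%%%%%*=+*+++*++-.-+****+     
157      *%%%%%%#**%%%%%%#*%%%%%%%%*-++++++-::++++++=      
162       :#%%%%%%%#++*##%#%%%%%%%%*=+++=:.-+++++++        
167        -:.#%%%#%%%#*==+%%%%%%%%*:..-=++++++++          
172        ===++*#####%%%%%%%%%%%%%**%%%%%%%%#-            
177           :==- =*##%%%%%%%* =%%%%%%%%#++               
182                     .+-=++++===-:-:                    
187                                                        
scene [(array([282., 210.]), 0.8), (array([355., 163.]), 0.65), (array([278., 232.]), 0.59), (array([265., 171.]), 0.55)] [279. 230.]
top [(array([349., 173.]), 0.75), (array([311., 212.]), 0.75), (array([397., 237.]), 0.6)] [257. 231.]
```

The lid sits concentric and level at the locked height, with its bar still aligned. Handing in.

```bash
python3 -c "
from station import robot
print(robot.hand_in())"
```

```text
the job is handed in; nothing more can be done
None
```

The job is handed in: the tube stands in the well and the small yellow lid is twisted 44° clockwise to lock (it held against a 5 N pull), finishing at about 23 s with at most about 15 N read at the wrist while pressing; no verdict was returned.

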